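Bring the swinging sample carrier to rest over the drip tray

ROBOT

A 6-joint arm with a two-finger parallel gripper is mounted at the origin on the work surface. World frame = base frame: x ahead of the robot, y to its left, z up, the work surface at z = 0. Lengths are in mm, angles in rad, forces in N, time in s.
With the tool pointing down it reaches from about 400 to 925 mm from the base axis. Payload 12.5 kg.
Tool frame: the origin (TCP) lies midway between the tips of the shut fingers; the grasp point (between the pads) lies 19 mm behind it; z points along the fingers, y is the line along which they close (so a half turn about z gives the same grasp; the last joint's range is limited). The gripper opens to 95 mm and grips with 3 to 60 N. Pads are 20 mm wide; open, the fingers measure 119 mm over their backs; the gripper's body (75 mm by 180 mm) begins 59 mm behind the grasp point.
Start: joints at [-0.106, 0.491, 1.559, -0, 1.092, -0.106], TCP at [625.017, 0.021, 214.661] pointing down, gripper open.
Joint ranges: [-3.1, 3.1], [-0.84, 2.19], [0.05, 2.79], [-1.13, 4.28], [0.06, 2.93], [-2.69, 2.69]. Speed limits (rad/s): [2.22, 2.22, 2.79, 3.14, 3.14, 3.14].

INTERFACE

Orientations are given as [roll, pitch, yaw] about the fixed x, y, z axes, in that order (R = Rz(yaw) Ry(pitch) Rx(roll)).
In Python, from cell import env gives the robot as it stands.
- The arm moves only by the shell command python3 -m inch 'ROWS'. ROWS is JSON, a list of rows, each a list of 7 numbers: the turn, a rotation vector about the tool's x, y, z in rad, then the shift along the tool's x, y, z in cm, then the closure, from -1 (fully open) to 1 (shut). A call has 1 to 20 rows; each row shifts and turns the commanded pose from where the row before left it, along the tool's axes as they then stand; what a row does not reach is not made up. A row lasts 1/8 s, in which the tool goes at most 62.5 mm and 10.7 degrees, less where a joint would pass 70% of its speed; a pose out of reach is approached as far as the arm can. A call with a gripper value outside its range is refused whole. The fingers move at their own pace and stop on an object; the grip force is fixed at half the most. Time passes only in rows, so rows that do not move let the fingers close. It gives the time, the measured TCP pose, the force, the opening and the grip force at its end, in the units of the state.
- env.state(): the state, without advancing time (a new reading comes with each control period).
- env.read_camera(name): name is "scene" or "side" or "wrist"; returns a dict with "img" (480x640x3 uint8, red, green, blue), "depth" (480x640 float32, mm along the optical axis (not along the pixel's ray), 0 where there is no reading), "fx", "fy", "cx", "cy" (pixels), "position" and "orientation" of the camera in the world. Camera axes: x right, y down, z forward; pixel columns grow to the right and rows downward; lengths in mm; the calibration is good to about 2 mm. A picture is of the moment at which its call begins.
- env.job_done(): hands the job in; it is judged then, once.
Trained networks look in a picture, given as the dict that the camera call returned (one of the last four; its "shot" number tells which), for a name from the list of things; names that differ only in an ending like _2 or _b are one class to them, and where a whole thing is asked for, a point or a joint stands for the part that bears it (a point fixed in the world has none). Each returns a list of dicts, best first, with "score" (0 to 1); they miss things now and then, are a little off and sometimes report something else, mostly with a low value. They report only what shows in the picture. A call takes as long as a camera call.
- env.find_in(picture, target): "centre" ([x, y, z] in mm, in the coordinates of the camera as it stood for that picture, good to about 4 mm: the middle of the surface that is visible of it).
- env.trace(picture, target): "mask" (480x640 bool, what is visible of it).
The state is a dict: "t": time; "joints": joint angles; "qvel": joint speeds; "tau": joint torques, N m; "eef_pos": TCP position; "tcp_rot": TCP orientation; "ft_force": force on the tool from outside, world axes, zero at the start; "moment": the same for the moment, N m; "opening": opening from 0.0 (shut) to 1.0 (fully open); "grip_force": force on a finger pad.
Only numpy, scipy, OpenCV 4.12 (cv2) and the standard library are available. Lean on these libraries where they do the work, as an engineer would, in place of code of your own. Each camera call takes 0.05 s, during which the arm holds its last target. There are 200 camera calls.

TASK

The carrier with two sample jars hangs from a trolley on the overhead rail, parked with one end propped up on its steel rest, and it will swing when it comes off. Take the trolley by its knob, draw the carrier off the rest and along the rail to the steel drip tray, take out the swing and keep it hanging still and centred over the tray for at least 4 seconds, then let go of the knob and leave it still there. Move only the trolley: do not touch the carrier or the jars, do not let it swing harder than it does by itself, and leave the rest and the loose things on the bench where they are.

Things in the scene. Friction and masses are not known exactly. Their poses are not given: they have to be found in the camera images.
- rail: Fixed aluminium overhead rail on two end posts, 840 mm long, 30 mm wide, top face 262 mm above the bench. Origin on the bench under the middle of the rail; z up, its y axis runs along the rail (the travel direction; the robot's left at yaw 0), x across. The rail's yaw varies.
- knob (a point): Middle of the round black knob on the trolley: upright cylinder 30 mm in diameter, from height 284 to 324 mm, this point at 304 mm; clear all round, gripped from above at any yaw. The grey trolley block below it (60 x 60 mm) has its top at 277 mm. Knob and trolley are one rigid piece; the swing pivot lies straight below, at height 155 mm.
- trolley (a joint): Position of the trolley along the rail in m, growing towards the rail's +y; 0 is 220 mm on the -y side of the rail's middle, end stops at 0 and 0.48. Trolley about 0.5 kg, rolling friction about 1 N plus 1 N per m/s: it stays where it is left.
- swing (a joint): Swing angle (rad) of carrier on trolley about the pivot pin (level, along rail x). 0 = level; positive = the end towards rail -y (the propped one) is up; parked at 0.36. Nearly undamped: fades to a third in about a minute. Trolley acceleration a towards rail +y drives it positive: angle'' = w^2 (a/g - angle), w about 3.6 rad/s (period 1.75 s; 1.55 to 2 s as jar filling varies).
- carrier: Steel plate 240 mm along the rail x 90 mm, with two amber jars (64 mm wide, 82 mm tall, white lids) fixed 84 mm either side of its middle. Origin on the pivot, under the knob; axes as the rail's, tilting with the swing. Plate underside 50 mm below the pivot; foot bar under each end, 115 mm out, 69 mm below, radius 6 mm. 0.83 kg, mass centre 10 mm below pivot, inertia about it 0.0062 kg m2.
- rest: Dark steel parking rest, 4 kg, loose on the bench near the rail's -y end; base 130 x 100 mm, top plate 110 x 80 mm (80 along the rail) at height 125 mm. Origin at the centre of its underside, y along the rail. The carrier's -y foot bar lies on it; after 15 to 55 mm of trolley travel towards rail +y the foot drops off its edge and the carrier swings.
- tray: Fixed stainless steel drip tray (shallow open box, walls 4 mm) on the bench under the rail, 270 mm along the rail by 120 mm, 22 mm high. Origin at the centre of its underside, y along the rail. The target: knob and pivot straight above the tray's centre line.
- bottle: Loose bystander: sample jar with black cap, 60 mm in diameter, 110 mm tall, standing between the robot and the rail. Origin at the centre of its underside. Leave alone.
- beaker: Loose bystander: open clear cup, 80 mm in diameter, 90 mm tall, beyond the rail. Origin at the centre of its underside. Leave alone.
- driver: Loose bystander: screwdriver lying on the bench beyond the rail. Origin at the middle of its length on the bench. Leave alone.

How it is judged:
By the outcome, as a careful person would: the job done as asked, in the order asked, and still so for the second after the job is handed in, with the robot touching nothing.
It also fails if it takes over 48 s, if anything falls off the work surface, if the arm or the gripper's body presses on something with over 40 N, if the wrist force passes 120 N, or if a joint passes its speed limit or range.

## Working session

There is one attempt and no reset: what is moved stays moved. The work goes in short steps, Python scripts to look and compute and a shell command to move; the robot and the scene stay as the last step left them, time stands still between calls to the robot, and variables do not carry over. Pictures are saved under pics/ and viewed, at most 10 in all, crops included, and the job is handed in when it is done.

```bash
mkdir -p pics; cat > h.py <<'E'
import numpy as np, cv2
from scipy.spatial.transform import Rotation as R
from cell import env
def cam(n):
    p=env.read_camera(n)
    o=np.array(p["orientation"],float)
    p["R"]=o if o.shape==(3,3) else R.from_euler('xyz',o).as_matrix() if o.size==3 else None
    return p
def world(p,c): return p["R"]@np.array(c)+np.array(p["position"])
def cloud(p,m):
    v,u=np.where(m&(p["depth"]>0)); d=p["depth"][v,u]
    P=np.stack([(u-p["cx"])/p["fx"]*d,(v-p["cy"])/p["fy"]*d,d],1)
    return P@p["R"].T+np.array(p["position"])
E
python3 - <<'E'
from h import *
s=env.state(); print(s["t"],s["eef_pos"],s["tcp_rot"],s["opening"])
for n in ("scene","side"):
    p=cam(n); print(n,p["position"],p["orientation"])
    cv2.imwrite(f"pics/{n}0.png",p["img"][:,:,::-1])
    for t in ("knob","rail","tray","rest","carrier","bottle","beaker"):
        for d in env.find_in(p,t)[:2]: print(t,round(d["score"],2),world(p,d["centre"]).round(1))
        if t in("knob","rail","tray"):
            q=env.trace(p,t)
            if q:
                C=cloud(p,q[0]["mask"]); print(' trace',len(C),np.percentile(C,[2,50,98],axis=0).round(0).tolist())
E
```

```text
0.0 [6.24744270e+02 2.97455589e-02 2.14054375e+02] [-3.14046302e+00 -1.28019866e-04  1.57077263e+00] 1.0022667903879756
scene [1135.5041547  -267.92991097  926.07997539] [-2.46064568  0.01518956  1.17375768]
knob 0.78 [ 527.  -179.4  156.1]
 trace 5892 [[460.0, -296.0, 76.0], [525.0, -179.0, 156.0], [560.0, -71.0, 321.0]]
rail 0.6 [ 535.1 -155.6  209.2]
 trace 16210 [[413.0, -400.0, 0.0], [528.0, -159.0, 202.0], [622.0, 424.0, 291.0]]
tray 0.17 [723.1 217.6  59.8]
 trace 4134 [[487.0, 12.0, -1.0], [563.0, 161.0, 3.0], [630.0, 279.0, 22.0]]
rest 0.88 [ 512.7 -311.8   24.5]
carrier 0.88 [ 528.1 -202.7  134.8]
carrier 0.73 [ 525.5 -177.   155.7]
bottle 0.71 [443.9 113.6  49. ]
beaker 0.72 [718.9 219.4  57.2]
beaker 0.63 [562.3 163.3   1.1]
side [ 473.81821249 -749.46422466  722.39598312] [-2.18736173 -0.0113114  -0.13345824]
knob 0.61 [ 507.9 -195.3  196. ]
 trace 3771 [[449.0, -306.0, 90.0], [512.0, -196.0, 195.0], [552.0, -95.0, 324.0]]
rail 0.57 [ 492.7 -291.3  217.8]
rail 0.54 [ 723.6 -203.5   17.8]
 trace 11566 [[421.0, -400.0, 8.0], [494.0, -288.0, 214.0], [600.0, 399.0, 314.0]]
 trace 1221 [[566.0, 8.0, 2.0], [591.0, 156.0, 5.0], [627.0, 278.0, 24.0]]
rest 0.93 [ 506.7 -323.9   19.1]
rest 0.21 [ 491.  -288.2  218.2]
carrier 0.7 [ 511.7 -262.   149.6]
carrier 0.42 [ 511.1 -198.5  197.2]
bottle 0.6 [422.2 100.6  76.5]
beaker 0.61 [715.2 190.   59.5]
```

View pics/scene0.png

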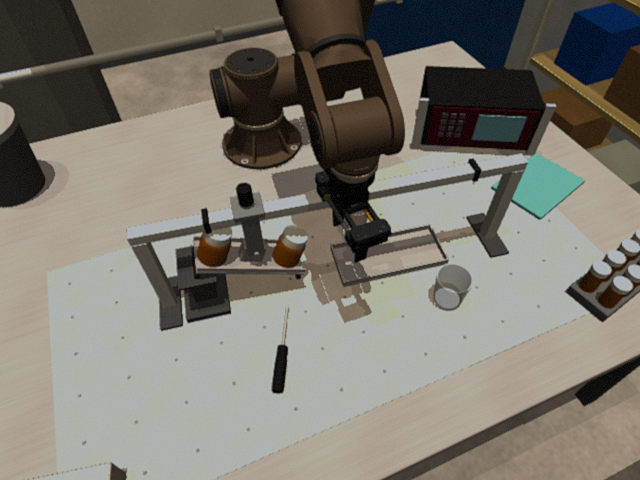

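```bash
python3 - <<'E'
from h import *
allk=[];rl=[];tr=[]
for n in ("scene","side"):
    p=cam(n); full=np.ones((480,640),bool)
    C=cloud(p,full)
    k=C[(C[:,2]>318)&(C[:,2]<330)&(C[:,1]<-50)&(C[:,0]<620)&(C[:,0]>430)]
    print(n,"knob top",len(k),np.percentile(k,[2,50,98],axis=0).round(1).tolist())
    if len(k): print(cv2.minEnclosingCircle(k[:,:2].astype(np.float32)))
    r=C[(C[:,2]>256)&(C[:,2]<267)&(C[:,0]>440)&(C[:,0]<640)]
    for ylo,yhi in((-460,-300),(-100,450),(-460,450)):
        m=r[(r[:,1]>ylo)&(r[:,1]<yhi)]
        if len(m)>50: print("rail",len(m),m[:,:2].min(0).round(),m[:,:2].max(0).round(),np.round(np.ravel(cv2.fitLine(m[:,:2].astype(np.float32),cv2.DIST_HUBER,0,.01,.01)),3),cv2.minAreaRect(m[:,:2].astype(np.float32)))
    q=env.trace(p,"tray")
    if q:
        T=cloud(p,q[0]["mask"]); T=T[(T[:,2]<35)]
        print("tray",cv2.minAreaRect(T[:,:2].astype(np.float32)))
        T=T[T[:,2]>17]; print(len(T),cv2.minAreaRect(T[:,:2].astype(np.float32)))
E
```

```text
scene knob top 158 [[495.0, -182.8, 318.8], [511.9, -169.5, 322.6], [523.1, -156.3, 325.2]]
((507.7743835449219, -170.2378387451172), 16.708179473876953)
rail 703 [ 459. -402.] [ 504. -300.] [ 1.54000e-01  9.88000e-01  4.83658e+02 -3.50953e+02] ((481.36767578125, -349.40570068359375), (103.68116760253906, 33.68324279785156), 80.35851287841797)
rail 2246 [ 504. -100.] [614. 429.] [1.49000e-01 9.89000e-01 5.65150e+02 1.84193e+02] ((572.8458862304688, 161.83245849609375), (536.4806518554688, 63.02254867553711), 81.67178344726562)
rail 3857 [ 459. -402.] [614. 429.] [ 1.50000e-01  9.89000e-01  5.36977e+02 -2.14100e+00] ((550.4630126953125, 12.10498046875), (839.26708984375, 64.02496337890625), 81.4848403930664)
tray ((557.3659057617188, 147.1011199951172), (271.30108642578125, 122.9078598022461), 81.35212707519531)
437 ((556.9356079101562, 147.1982421875), (270.9427795410156, 123.02120208740234), 81.62391662597656)
side knob top 197 [[492.7, -183.0, 318.5], [506.1, -172.9, 324.3], [519.7, -156.0, 326.0]]
((505.6105041503906, -168.58157348632812), 15.199331283569336)
rail 1375 [ 456. -401.] [ 500. -300.] [ 1.61000e-01  9.87000e-01  4.77723e+02 -3.55433e+02] ((478.26263427734375, -349.382568359375), (102.1402816772461, 30.10015106201172), 81.07968139648438)
rail 1101 [ 508. -100.] [611. 428.] [1.46000e-01 9.89000e-01 5.50684e+02 1.24370e+02] ((570.3514404296875, 162.91903686523438), (532.4602661132812, 60.65789794921875), 81.86412811279297)
rail 3370 [ 456. -401.] [611. 428.] [ 1.50000e-01  9.89000e-01  5.05455e+02 -1.73953e+02] ((544.8980712890625, 12.109954833984375), (837.3541870117188, 69.60214233398438), 80.26139068603516)
tray ((585.2562255859375, 143.18258666992188), (275.04510498046875, 63.17018127441406), 84.03378295898438)
143 ((597.3851928710938, 141.78854370117188), (275.2586364746094, 54.20595932006836), 87.44993591308594)
```

The scene picture shows the knob at px (245,192), the tray centred near (388,253), the beaker at (450,285) and the driver at (282,350). The carrier is propped on the rest at left, and the end stops are at (207,218) and (475,168). The rail axis points along about (0.150, 0.989), and the knob needs roughly 320 mm of travel.

```bash
python3 -m inch '[[0,0,0,0,0,-5,-1],[0,0,0,0,0,-5,-1],[0,0,0,0,0,-5,-1],[0,0,0,0,0,-5,-1],[0,0,0,-4.25,-2.95,0,-1],[0,0,0,-4.25,-2.95,0,-1],[0,0,0,-4.25,-2.95,0,-1],[0,0,0,-4.25,-2.95,0,-1],[0,0,-0.1775,0,0,0,-1],[0,0,-0.1775,0,0,0,-1],[0,0,-0.1775,0,0,0,-1],[0,0,-0.1775,0,0,0,-1],[0,0,-0.1775,0,0,0,-1],[0,0,-0.1775,0,0,0,-1],[0,0,-0.1775,0,0,0,-1],[0,0,-0.1775,0,0,0,-1],[0,0,0,0,0,0,-1],[0,0,0,0,0,0,-1]]'
python3 - <<'E'
from h import *
s=env.state(); print(s["t"],s["eef_pos"],R.from_euler('xyz',s["tcp_rot"]).as_matrix().round(4).tolist())
for n in ("wrist","scene","side"):
    p=cam(n); C=cloud(p,np.ones((480,640),bool))
    cv2.imwrite(f"pics/{n}1.png",p["img"][:,:,::-1])
    k=C[(C[:,2]>316)&(C[:,2]<330)&(abs(C[:,1]+170)<40)&(abs(C[:,0]-507)<40)]
    if len(k): print(n,len(k),cv2.minEnclosingCircle(k[:,:2].astype(np.float32)),np.median(k[:,2]))
    for y0 in (-400,350,270,220):
        m=C[(C[:,2]>268)&(C[:,2]<335)&(C[:,0]>430)&(C[:,0]<640)&(((C[:,1]>-330)&(C[:,1]<-215)) if y0<0 else (C[:,1]>y0)&(C[:,1]<y0+80))]
        if len(m): print("stop",y0,len(m),np.percentile(m,[2,50,98],axis=0).round().tolist())
    T=C[(C[:,2]>16)&(C[:,2]<28)&(C[:,1]>-20)&(C[:,1]<310)&(C[:,0]>460)&(C[:,0]<650)]
    if n!="side" and len(T): print("tray rim",len(T),cv2.minAreaRect(T[:,:2].astype(np.float32)))
E
```

```text
t: 3.55
eef_pos: [507.0, -169.9, 414.7]
tcp_rot: [3.142, 0.0, 2.987]
ft_force: [0.1, -0.3, -0.5]
opening: 0.998
grip_force: 0.0
3.55 [ 506.97161527 -169.94871784  414.69261685] [[-0.9881, 0.1541, 0.0002], [0.1541, 0.9881, -0.0], [-0.0002, 0.0, -1.0]]
wrist 1261 ((505.26092529296875, -167.41183471679688), 14.81838607788086) 324.3150433081497
stop -400 607 [[474.0, -257.0, 268.0], [492.0, -249.0, 270.0], [511.0, -242.0, 272.0]]
tray rim 1046 ((536.5802001953125, 152.6058349609375), (271.75433349609375, 85.18596649169922), 81.10581970214844)
scene 169 ((508.25579833984375, -170.3980712890625), 16.0759334564209) 322.55003158612476
stop -400 75 [[478.0, -259.0, 268.0], [497.0, -253.0, 269.0], [515.0, -245.0, 271.0]]
stop 270 47 [[564.0, 303.0, 268.0], [581.0, 310.0, 269.0], [600.0, 315.0, 272.0]]
tray rim 595 ((556.8699951171875, 147.16082763671875), (271.0133056640625, 123.8812255859375), 81.36994171142578)
side 213 ((506.52252197265625, -169.18321228027344), 15.11673355102539) 324.184513021219
stop -400 166 [[475.0, -259.0, 268.0], [494.0, -252.0, 270.0], [513.0, -244.0, 273.0]]
stop 270 5 [[596.0, 301.0, 269.0], [598.0, 305.0, 270.0], [600.0, 312.0, 273.0]]
```

View pics/side1.png

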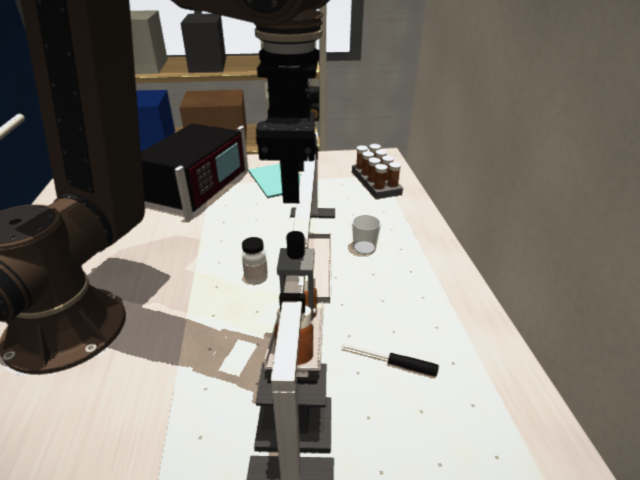

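```bash
python3 -m inch '[[0,0,-0.004,0,0,4.2,-1],[0,0,0,0,0,4.2,-1],[0,0,0,0,0,4.27,-1],[0,0,0,0,0,0,-1],[0,0,0,0,0,0,1],[0,0,0,0,0,0,1],[0,0,0,0,0,0,1],[0,0,0,0,0,0,1],[0,0,0,0,0,0,1],[0,0,0,0,0,0,1]]'
cat >> h.py <<'E'
K=np.array([507.,-169.5]); A=np.array([0.150,0.9887]); B=np.array([A[1],-A[0]])
def rs(pos): return float((np.array(pos)[:2]-K)@A)
def angle(n="scene"):
    s=env.state(); p=cam(n); hsv=cv2.cvtColor(p["img"],cv2.COLOR_RGB2HSV)
    m=(hsv[...,0]<22)&(hsv[...,1]>130)&(hsv[...,2]>50)
    C=cloud(p,m); q=C[:,:2]-K; a=q@A-rs(s["eef_pos"]); b=q@B
    k=(abs(b)<70)&(abs(a)<150)&(C[:,2]>70)&(C[:,2]<260)
    a,z=a[k],C[k,2]
    L,H=a<0,a>0
    if L.sum()<30 or H.sum()<30: return s["t"],rs(s["eef_pos"]),np.nan
    cl=np.array([a[L].mean(),z[L].mean()]); ch=np.array([a[H].mean(),z[H].mean()])
    return s["t"],rs(s["eef_pos"]),float(np.arctan2(cl[1]-ch[1],ch[0]-cl[0]))
def series(n,cam_="scene"):
    D=np.array([angle(cam_) for _ in range(n)])
    for r in D: print("%.3f %.1f %.4f"%tuple(r))
    return D
E
python3 - <<'E'
from h import *
series(3)
s=env.state(); print(s["eef_pos"],s["ft_force"])
E
```

```text
t: 4.95
eef_pos: [507.0, -170.0, 288.0]
tcp_rot: [3.142, 0.0, 2.995]
ft_force: [-0.3, 0.0, -0.1]
opening: 0.429
grip_force: 0.0
4.950 -0.5 0.3683
5.000 -0.5 0.3676
5.050 -0.3 0.3682
[ 507.0037706  -169.89199171  287.93858384] [-1.08866798  0.33753631  0.83750052]
```

```bash
python3 -m inch '[[0,0,0,0,0,0,1],[0,0,0,0,0,0,1],[0,0,0,0,0,0,1],[0,0,0,0,0.4,0,1],[0,0,0,0,0.4,0,1],[0,0,0,0,0.4,0,1]]'
python3 - <<'E'
from h import *
series(1)
E
python3 -m inch '[[0,0,0,0,0.4,0,1],[0,0,0,0,0.4,0,1]]'
python3 - <<'E'
from h import *
series(2)
E
```

```text
t: 5.85
eef_pos: [508.8, -157.8, 287.9]
tcp_rot: [-3.142, 0.0, 2.995]
ft_force: [1.2, -1.5, -0.9]
opening: 0.313
grip_force: 30.0
5.850 11.8 0.3690
t: 6.15
eef_pos: [510.1, -150.0, 287.9]
tcp_rot: [-3.142, 0.0, 2.995]
ft_force: [1.4, -0.9, -0.5]
opening: 0.311
grip_force: 30.0
6.150 19.7 0.3672
6.200 20.2 0.3697
```

```bash
c(){ python3 -c "
from h import *
series(1)"; }
python3 -m inch '[[0,0,0,0,0.4,0,1],[0,0,0,0,0.4,0,1]]' | grep ft; c

```

```text
ft_force: [2.5, -1.5, -2.2]
6.500 27.7 0.3645
```

```bash
python3 -m inch '[[0,0,0,0,0.4,0,1],[0,0,0,0,0.4,0,1]]' | grep ft; python3 -c "
from h import *
series(1)"

```

```text
ft_force: [3.3, -1.0, -2.4]
6.800 35.7 0.3683
```

```bash
python3 -m inch '[[0,0,0,0,0.4,0,1],[0,0,0,0,0.4,0,1]]' | grep ft; python3 -c "
from h import *
series(1)"

```

```text
ft_force: [4.6, -2.5, -3.3]
7.100 43.7 0.3636
```

```bash
python3 -m inch '[[0,0,0,-0.03,0.4,0,1],[0,0,0,-0.02,0.4,0,1]]' | grep ft; python3 -c "
from h import *
series(1)"

```

```text
ft_force: [0.5, -1.7, -1.7]
7.400 51.9 0.2432
```

```bash
python3 -m inch '[[0,0,0,0,0,0,1],[0,0,0,0,0,0,1],[0,0,0,-0.01,2.5,0,1],[0,0,0,-0.01,2.5,0,1],[0,0,0,-0.01,2.5,0,1],[0,0,0,-0.01,2.5,0,1],[0,0,0,-0.01,2.5,0,1]]'; python3 -c "
from h import *
D=series(32); np.save('D1.npy',D)
t,a=D[:,0],D[:,2]
from scipy.optimize import curve_fit
k=np.isfinite(a)
f=lambda t,A,B,w,c:A*np.cos(w*(t-8))+B*np.sin(w*(t-8))+c
P,_=curve_fit(f,t[k],a[k],[.1,.1,3.6,0]); print(P,np.hypot(P[0],P[1]),np.std(a[k]-f(t[k],*P)))
print(env.state()['ft_force'])"

```

```text
t: 8.32
eef_pos: [533.9, 5.4, 288.0]
tcp_rot: [-3.141, 0.0, 2.995]
ft_force: [3.1, -2.3, -2.2]
opening: 0.309
grip_force: 30.0
8.325 177.0 -0.1051
8.375 179.5 -0.0513
8.425 178.3 -0.0162
8.475 177.4 0.0110
8.525 176.7 0.0582
8.575 176.4 0.1000
8.625 176.1 0.1252
8.675 176.0 0.1613
8.725 176.0 0.1842
8.775 176.0 0.2047
8.825 176.0 0.2150
8.875 176.0 0.2148
8.925 176.0 0.2165
8.975 176.1 0.2017
9.025 176.2 0.1920
9.075 176.2 0.1656
9.125 176.3 0.1403
9.175 176.4 0.1103
9.225 176.4 0.0697
9.275 176.5 0.0374
9.325 176.5 -0.0098
9.375 176.5 -0.0441
9.425 176.5 -0.0926
9.475 176.5 -0.1197
9.525 176.5 -0.1547
9.575 176.5 -0.1849
9.625 176.5 -0.2008
9.675 176.5 -0.2118
9.725 176.5 -0.2138
9.775 176.6 -0.2135
9.825 176.5 -0.2038
9.875 176.5 -0.1914
[-2.17363501e-01 -1.97831400e-02  3.66272613e+00  1.38036140e-03] 0.2182619166997077 0.0041188464512036125
[ 0.56156232 -0.39712806 -2.11608332]
```

```bash
cat > plan.py <<'E'
from h import *
def plan(th,om,w,dist,N,gain=1.0,smooth=1.0):
    dt=.125; g=9810.
    # velocity steps u_j at row starts j=0..N (u_N stops); th'' = w^2(a/g-th)
    tj=np.arange(N+1)*dt; T=N*dt
    E=np.zeros((N+1,N)); 
    for i in range(N): E[i,i]+=1/dt; E[i+1,i]-=1/dt
    rate=gain*w*w/g
    resp=lambda t:(np.where(t>=tj,rate*np.sin(w*(t-tj))/w,0)@E, np.where(t>=tj,rate*np.cos(w*(t-tj)),0)@E)
    free=lambda t:(th*np.cos(w*t)+om/w*np.sin(w*t), -th*w*np.sin(w*t)+om*np.cos(w*t))
    a,b=resp(T); f=free(T)
    Aeq=np.vstack([a*100,b*100/w,np.ones(N)]); beq=np.array([-f[0]*100,-f[1]*100/w,dist])
    H=E.T@E*dt*dt+1e-3*np.eye(N)
    KKT=np.block([[H,Aeq.T],[Aeq,np.zeros((3,3))]])
    d=np.linalg.solve(KKT,np.r_[np.zeros(N),beq])[:N]
    d=np.round(d/10,2)*10
    tt=np.arange(0,T+2,.05); h=np.array([free(t)[0]+resp(t)[0]@d for t in tt])
    print("cm:",(d/10).round(2).tolist(),"sum",d.sum().round(1),"range",np.cumsum(d).min().round(),np.cumsum(d).max().round(),"|th|max",abs(h).max().round(3),"resid",abs(h[tt>T]).max().round(4))
    return d
E
python3 - <<'E'
from plan import *
P=[-2.17363501e-01,-1.97831400e-02,3.66272613]
w=P[2]; t=9.925-8
th=P[0]*np.cos(w*t)+P[1]*np.sin(w*t); om=w*(-P[0]*np.sin(w*t)+P[1]*np.cos(w*t)); print(env.state()["t"],th,om)
for N in (12,16,18,20): plan(th,om,w,144.,N)
E
```

```text
9.925 -0.17015302374216898 0.5006855882234147
cm: [2.97, 3.44, 2.19, 0.16, -1.7, -2.65, -2.33, -0.82, 1.41, 3.53, 4.57, 3.63] sum 144.0 range 13.0 144.0 |th|max 0.219 resid 0.0001
cm: [0.26, 0.12, -0.27, -0.72, -1.05, -1.11, -0.83, -0.2, 0.68, 1.66, 2.55, 3.17, 3.38, 3.11, 2.38, 1.29] sum 144.2 range -38.0 144.0 |th|max 0.191 resid 0.0001
cm: [-0.08, -0.42, -0.86, -1.24, -1.42, -1.3, -0.85, -0.12, 0.8, 1.74, 2.56, 3.11, 3.3, 3.12, 2.61, 1.89, 1.12, 0.44] sum 144.0 range -63.0 144.0 |th|max 0.181 resid 0.0002
cm: [-0.07, -0.39, -0.82, -1.19, -1.37, -1.25, -0.81, -0.09, 0.82, 1.75, 2.56, 3.1, 3.29, 3.1, 2.59, 1.87, 1.1, 0.41, -0.04, -0.18] sum 143.8 range -60.0 146.0 |th|max 0.182 resid 0.0002
```

```bash
python3 -m inch '[[0,0,0,0,0.26,0,1],[0,0,0,0,0.12,0,1],[0,0,0,0,-0.27,0,1],[0,0,0,0,-0.72,0,1],[0,0,0,0,-1.05,0,1],[0,0,0,0,-1.11,0,1],[0,0,0,0,-0.83,0,1],[0,0,0,0,-0.2,0,1],[0,0,0,0,0.68,0,1],[0,0,0,-0.01,1.66,0,1],[0,0,0,-0.01,2.55,0,1],[0,0,0,-0.01,3.17,0,1],[0,0,0,-0.01,3.38,0,1],[0,0,0,-0.01,3.11,0,1],[0,0,0,-0.01,2.38,0,1],[0,0,0,0,1.29,0,1]]'; cat > fit.py <<'E'
from h import *
import sys
D=np.array([angle() for _ in range(int(sys.argv[1]))]); t,a=D[:,0],D[:,2]; k=np.isfinite(a); w=3.663
t0=env.state()["t"]
M=np.c_[np.cos(w*(t-t0)),np.sin(w*(t-t0)),np.ones(len(t))][k]; c=np.linalg.lstsq(M,a[k],rcond=None)[0]
print(a.round(4).tolist()); print("t",t0,"s",D[-1,1],"th",c[0],"om",c[1]*w,"off",c[2],"amp",np.hypot(*c[:2]),"sd",np.std(a[k]-M@c)); print(env.state()["ft_force"].round(1) if hasattr(env.state()["ft_force"],"round") else env.state()["ft_force"])
p=cam("scene"); cv2.imwrite(f"pics/scene_{t0:.1f}.png",p["img"][:,:,::-1])
C=cloud(p,np.ones((480,640),bool)); T=C[(C[:,2]>16)&(C[:,2]<28)&(C[:,1]>-20)&(C[:,1]<310)&(C[:,0]>460)&(C[:,0]<650)]
r=cv2.minAreaRect(T[:,:2].astype(np.float32)); print("tray",r,"s",rs(r[0]))
q=C[:,:2]-K; kk=(C[:,2]>270)&(C[:,2]<282)&(abs(q@B)<32)&(q@A>220); 
e=q[kk]@A; print("trolley top s",np.percentile(e,[1,99]),len(e))
E
python3 fit.py 24
```

```text
t: 11.92
eef_pos: [556.1, 149.6, 288.0]
tcp_rot: [3.141, 0.002, 2.996]
ft_force: [4.1, -1.6, -1.7]
opening: 0.309
grip_force: 30.0
[0.0203, 0.0077, -0.0032, -0.0086, -0.0075, -0.0188, -0.0221, -0.0244, -0.0336, -0.0304, -0.0282, -0.0283, -0.0234, -0.0242, -0.0189, -0.0147, -0.0069, 0.0036, 0.0061, 0.0126, 0.013, 0.0249, 0.0278, 0.0241]
t 13.125 s 320.40065656789824 th 0.0302806138278234 om 0.06329689751023763 off 0.005770428685262291 amp 0.034864256816621406 sd 0.0034030339879058775
[ 5.1 -1.2 -3.7]
tray ((560.5457763671875, 146.66812133789062), (273.43768310546875, 121.72127532958984), 79.57998657226562) s 320.6272880218506
trolley top s [287.31960127 485.13665838] 436
```

```bash
python3 -c "
from plan import *
print(env.state()['t'])
plan(.0329,.042,3.663,0.,12); plan(.0329,.042,3.663,0.,16)"
```

```text
13.175
cm: [-0.39, -0.51, -0.41, -0.18, 0.1, 0.32, 0.45, 0.43, 0.3, 0.1, -0.07, -0.14] sum 0.0 range -15.0 2.0 |th|max 0.033 resid 0.0001
cm: [-0.15, -0.21, -0.18, -0.07, 0.07, 0.21, 0.32, 0.36, 0.33, 0.24, 0.09, -0.07, -0.2, -0.28, -0.28, -0.18] sum 0.0 range -6.0 10.0 |th|max 0.034 resid 0.0001
```

View pics/scene_13.1.png

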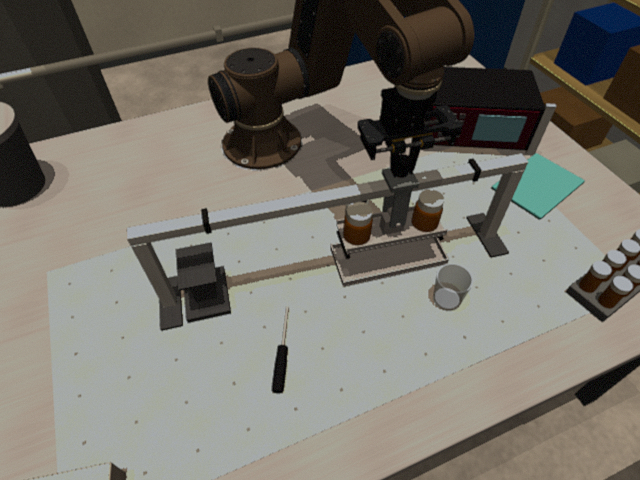

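The carrier now hangs above the tray, with jars at (358,222) and (427,210) and the tray around (390,255). The rest, the driver and the beaker haven't moved. Next I'll take out the remaining swing.

```bash
python3 -m inch '[[0,0,0,0,-0.39,0,1],[0,0,0,0,-0.51,0,1],[0,0,0,0,-0.41,0,1],[0,0,0,0,-0.18,0,1],[0,0,0,0,0.1,0,1],[0,0,0,0,0.32,0,1],[0,0,0,0,0.45,0,1],[0,0,0,0,0.43,0,1],[0,0,0,0,0.3,0,1],[0,0,0,0,0.1,0,1],[0,0,0,0,-0.07,0,1],[0,0,0,0,-0.14,0,1]]'; sed -i 's/^e=q.*$/e=0/' fit.py; cat >> fit.py <<'E'
# jar/trolley centring in the same camera frame
hsv=cv2.cvtColor(p["img"],cv2.COLOR_RGB2HSV)
m=(hsv[...,0]<22)&(hsv[...,1]>130)&(hsv[...,2]>50); J=cloud(p,m); q=J[:,:2]-K; a=q@A; k=(abs(q@B)<70)&(abs(a-320)<150)&(J[:,2]>100)&(J[:,2]<260)
a=a[k]; print("jars s",np.percentile(a[a<320],[2,50,98]),np.percentile(a[a>320],[2,50,98]))
for g in (25,45,55): 
    i=int(np.argmin(np.abs(0)))
q=C[:,:2]-K; kk=(C[:,2]>180)&(C[:,2]<235)&(abs(q@B)<40)&(abs(q@A-320)<45); e=q[kk]@A
print("hanger s",np.percentile(e,[2,50,98]),kk.sum())
E
python3 fit.py 36
```

```text
t: 14.68
eef_pos: [555.8, 147.6, 288.0]
tcp_rot: [3.141, 0.001, 2.995]
ft_force: [5.3, -0.2, -4.5]
opening: 0.31
grip_force: 30.0
[0.0077, 0.0004, -0.0046, 0.0009, -0.012, -0.0098, -0.0172, -0.0142, -0.0055, -0.014, -0.0092, -0.0086, -0.0013, -0.0049, 0.0023, 0.0058, 0.0015, 0.009, 0.0049, 0.0097, 0.0082, 0.0138, 0.0095, 0.0089, 0.0126, 0.0084, 0.0063, 0.0125, 0.0197, 0.0045, 0.0211, 0.0148, 0.0078, 0.0164, 0.0075, 0.0005]
t 16.475 s 320.6364077313872 th -0.004093761010685608 om -0.04135972300370452 off 0.0031961350177587104 amp 0.01201043007334758 sd 0.005124780991692796
[ 5.4 -1.2 -4.2]
tray ((558.013427734375, 147.11949157714844), (272.4323425292969, 122.99700927734375), 80.84761047363281) s 320.69370548248287
jars s [205.45344196 227.54449828 261.51963739] [373.21137532 390.99047572 422.97069254]
hanger s [299.55784419 314.46745453 335.09826474] 345
```

```bash
python3 -c "
from plan import *
print(env.state()['t'])
plan(-.0061,-.038,3.663,0.,12)
for n in ('scene','side'):
    p=cam(n); C=cloud(p,np.ones((480,640),bool)); q=C[:,:2]-K; a=q@A; b=q@B; z=C[:,2]
    for lo,hi in ((215,262),(365,430)):
        k=(z>186)&(z<197)&(abs(b)<45)&(a>lo-30)&(a<hi)
        if k.sum()>20: print(n,'lid',k.sum(),np.percentile(a[k],[1,99]).round(1),np.percentile(b[k],[1,99]).round(1),z[k].mean())
    k=(z>16)&(z<28)&(abs(b)<75)&(abs(a-320)<160); print('tray a',np.percentile(a[k],[.5,99.5]),a[k].min(),a[k].max(),np.percentile(b[k],[.5,99.5]))
print(env.state()['t'])
"
```

```text
16.525
cm: [0.08, 0.13, 0.14, 0.12, 0.07, 0.01, -0.06, -0.1, -0.13, -0.12, -0.09, -0.05] sum 0.0 range 0.0 6.0 |th|max 0.009 resid 0.0
scene lid 409 [207.5 259.4] [-24.5  28.9] 190.96430870014538
scene lid 395 [374.4 426.6] [-22.9  29.3] 191.74563847458774
tray a [185.25103189 454.34317908] 185.05184776968974 455.68734668075876 [-58.88456579  63.71034042]
side lid 92 [209.8 255.6] [-27.3  26.3] 192.4056745549164
side lid 32 [376.6 419.6] [-14.3  28. ] 192.45762900853865
tray a [184.75941963 456.61549106] 184.4587587665722 456.8541040532576 [-60.23539486  59.86883992]
16.625
```

```bash
python3 -c "
from plan import *
plan(-.0094,-.0275,3.663,2.,12)"
```

```text
cm: [0.13, 0.19, 0.17, 0.11, 0.03, -0.05, -0.1, -0.12, -0.1, -0.06, -0.01, 0.02] sum 2.1 range 1.0 6.0 |th|max 0.01 resid 0.0001
```

```bash
python3 -m inch '[[0,0,0,0,0.13,0,1],[0,0,0,0,0.19,0,1],[0,0,0,0,0.17,0,1],[0,0,0,0,0.11,0,1],[0,0,0,0,0.03,0,1],[0,0,0,0,-0.05,0,1],[0,0,0,0,-0.1,0,1],[0,0,0,0,-0.12,0,1],[0,0,0,0,-0.1,0,1],[0,0,0,0,-0.06,0,1],[0,0,0,0,-0.01,0,1],[0,0,0,0,0.02,0,1]]'; python3 fit.py 36
```

```text
t: 18.12
eef_pos: [556.1, 149.4, 287.9]
tcp_rot: [-3.141, 0.0, 2.995]
ft_force: [6.1, -1.5, -3.0]
opening: 0.309
grip_force: 30.0
[0.0116, 0.0093, 0.0047, 0.0043, 0.002, -0.0022, 0.0002, 0.0024, 0.0072, 0.0011, 0.0097, 0.0083, 0.0162, 0.0064, 0.0126, 0.0076, 0.0084, 0.0096, 0.0096, 0.0117, 0.0063, 0.0081, 0.0131, -0.0015, 0.0053, 0.0029, 0.0045, 0.0103, 0.0086, 0.0066, 0.0144, 0.0002, 0.0071, 0.0029, 0.0084, 0.0071]
t 19.925 s 322.68499721900486 th -0.0018814530911395013 om -0.00011416040172381355 off 0.006892741884745553 amp 0.0018817112006221338 sd 0.00414003223265618
[ 5.8 -2.2 -3.1]
tray ((560.0062255859375, 146.00694274902344), (272.71075439453125, 122.8379135131836), 79.70342254638672) s 319.89264813385006
jars s [206.32687714 228.7727495  261.4102294 ] [375.42198802 393.83822007 424.62683455]
hanger s [301.87768273 316.00402741 336.80112126] 354
```

```bash
python3 -m inch '[[0,0,0,0,0,0,1],[0,0,0,0,0,0,1],[0,0,0,0,0,0,1],[0,0,0,0,0,0,1],[0,0,0,0,0,0,1],[0,0,0,0,0,0,1],[0,0,0,0,0,0,1],[0,0,0,0,0,0,1],[0,0,0,0,0,0,1],[0,0,0,0,0,0,1],[0,0,0,0,0,0,1],[0,0,0,0,0,0,1],[0,0,0,0,0,0,1],[0,0,0,0,0,0,1],[0,0,0,0,0,0,1],[0,0,0,0,0,0,1],[0,0,0,0,0,0,1],[0,0,0,0,0,0,1],[0,0,0,0,0,0,1],[0,0,0,0,0,0,1]]' >/dev/null; python3 fit.py 30
```

```text
[0.0101, 0.012, 0.0023, 0.0041, 0.0024, 0.009, 0.0078, 0.0065, 0.0014, 0.0081, 0.0082, 0.0013, 0.0114, 0.0065, 0.0081, 0.0065, 0.0042, 0.0046, 0.0077, 0.0078, 0.001, 0.016, 0.0122, 0.0011, 0.0038, 0.0143, 0.0039, 0.008, 0.0108, 0.0008]
t 23.975 s 322.6696931578707 th 0.0003727256365656948 om -0.0021321746387482888 off 0.006749873800703509 amp 0.0006911920746819867 sd 0.004038684256651031
[ 5.8 -0.4 -4.6]
tray ((558.3651123046875, 147.14920043945312), (271.6772155761719, 122.88092041015625), 80.76235961914062) s 320.77583132019043
jars s [206.21806463 229.98734307 261.89827255] [375.4691747  393.20232148 423.71126974]
hanger s [301.62311357 316.15007388 336.28029096] 344
```

```bash
python3 -m inch '[[0,0,0,0,0,0,-0.3],[0,0,0,0,0,0,-0.3],[0,0,0,0,0,0,-0.6],[0,0,0,0,0,0,-0.6],[0,0,0,0,0,0,-0.6],[0,0,0,0,0,0,-0.6],[0,0,0,0,0,0,-0.6]]'; python3 -m inch '[[0,0,0,0,0,-1,-0.6],[0,0,0,0,0,-3,-0.6],[0,0,0,0,0,-4,-0.6],[0,0,0,0,0,-4,-0.6],[0,0,0,0,0,-4,-0.6],[0,0,0,0,0,0,-0.6]]'; python3 fit.py 24; python3 -c "
from h import *
for n in('scene','side','wrist'):
    p=cam(n); C=cloud(p,np.ones((480,640),bool)); q=C[:,:2]-K; a=q@A
    k=(C[:,2]>316)&(C[:,2]<330)&(abs(a-321)<40)&(abs(q@B)<40)
    c=cv2.minEnclosingCircle(C[k,:2].astype(np.float32)); print(n,c,rs(c[0]))
    cv2.imwrite(f'pics/{n}9.png',p['img'][:,:,::-1])
"
```

```text
t: 24.9
eef_pos: [555.9, 149.6, 288.0]
tcp_rot: [3.142, 0.0, 2.995]
ft_force: [-0.4, 0.4, 0.3]
opening: 0.798
grip_force: 0.0
t: 25.65
eef_pos: [556.2, 149.7, 451.5]
tcp_rot: [3.14, 0.006, 2.995]
ft_force: [0.4, 0.2, -0.3]
opening: 0.797
grip_force: 0.0Traceback (most recent call last):
  File "fit.py", line 3, in <module>
    D=np.array([angle() for _ in range(int(sys.argv[1]))]); t,a=D[:,0],D[:,2]; k=np.isfinite(a); w=3.663
                ~~~~~^^
  File "h.py", line 17, in angle
    s=env.state(); p=cam(n); hsv=cv2.cvtColor(p["img"],cv2.COLOR_RGB2HSV)
                     ~~~^^^
  File "h.py", line 5, in cam
    p=env.read_camera(n)
ValueError: 200 camera calls are used up
Traceback (most recent call last):
  File "h.py", line 5, in cam
    p=env.read_camera(n)
ValueError: 200 camera calls are used up
```

```bash
python3 -m inch '[[0,0,0,0,0,0,-0.6],[0,0,0,0,0,0,-0.6],[0,0,0,0,0,0,-0.6],[0,0,0,0,0,0,-0.6]]'; python3 -c "
from cell import env
print(env.job_done())"
```

```text
t: 27.1
eef_pos: [555.9, 149.6, 448.0]
tcp_rot: [3.142, 0.0, 2.995]
ft_force: [-0.1, -0.0, -0.4]
opening: 0.802
grip_force: 0.0
the job is handed in; nothing more can be done
None
```

I handed the job in at 27 s: the carrier hung over the tray, swing under 0.001 rad and centred to about 2 mm, held still for about 6 s before I let go of the knob; I couldn't check it by camera after the release because all 200 camera calls were used up, though the gripper came away with no contact force.

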